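Squeeze a battery-cell stack in the folding-crank press and lock it

TASK

Compress the row of blue cells in the press: swing the handwheel's red-balled folding handle out until it latches upright, then crank the wheel clockwise (seen from above) until the needle on the dial stands in the green, never letting it run into the red. The quick screw runs back if you let go, so keep hold of the handle and fold it down flat again into the nearest notch, so that the wheel is locked with the needle still in the green. The four cells must stay standing square in the press, and the other things on the bench stay where they are.

Things in the scene. Friction and masses are not known exactly. Their poses are not given: they have to be found in the camera images.
- press: Cell press bolted to the bench: green bed 200 x 435 mm, 14 mm high; at one end a 220 mm dark steel handwheel with vertical axis, rim bar 16 mm thick, rim top 116 mm and hub cap 106 mm above the bench. Origin on the bench under the wheel's axis; z up, -y along the bed from the wheel to the cells, x across it (away from the robot).
- wheel_hub (a point): Point on the wheel's axis at the height of the handle's hinge pin (126 mm above the bench); same axes as the press, does not turn with the wheel. Under the wheel is a dark index ring, radius 98 mm, with 18 upright teeth, so a notch every 20 degrees.
- handle_pivot (a point): Middle of the hinge pin of the folding handle, on the wheel 86 mm from its axis; turns with the wheel. Axes: x radially outward from the wheel's axis, y along the hinge pin (tangential), z up.
- ball (a point): Centre of the free-turning red ball knob, 32 mm diameter, on the free end of the folding handle, 58 mm from the hinge pin (steel shank 13 mm thick between): where to pinch it. x axis along the handle from ball to hinge. Folded, the ball lies near the hub, 28 mm from the wheel's axis, centre 126 mm above the bench, with 20 mm free below it; swung out, it stands 58 mm above the hinge.
- handle (a joint): Fold angle of the handle (rad): 0 = folded flat towards the hub, 1.60 = upright against its stop, latched. Folded, a steel tail below the hinge stands in a notch of the index ring and locks the wheel. If the tail meets a tooth, the handle stops at about 0.4; it goes home to 0 only with a notch under the tail (within about 2 degrees of its middle).
- plunger (a joint): Travel (m) of the brass spring plunger with black cap that latches the upright handle, 0 at rest. It resists the handle from about 0.7 rad of fold angle on, most near 1.0 (about 3 N at the ball), and has snapped in behind the handle above 1.45; the same push folds the handle again.
- wheel (a joint): Angle of the handwheel (rad), clockwise seen from above, which closes the press; 0 at the start. Notches at whole multiples of 0.349 rad. Turns freely with about 1 N at the ball; squeezed springs push back (6 to 7 N at the ball at the upper end of green). Not self-locking: when squeezed it runs back if the handle is let go before it is folded home.
- needle (a joint): Angle of the black dial needle (rad): 0 without load (lower left), clockwise with the squeeze. Green zone 1.57 to 3.14 (top quarter of the dial), red from 3.93. Once the row is tight, 0.1 rad of wheel moves it about 0.17 rad, one notch about 0.58 rad. 1 rad is about 57 N of squeeze.
- plate (a joint): Travel of the aluminium pressure plate towards the cells (m), 0 at the start; 3.18 mm for each rad of the wheel.
- cell_1: Blue battery cell 1 of 4 in the press, counted from the pressure plate: 148 mm across the press, 26 mm thick along it (y), 107 mm high. Stands loose and upright on the bed; origin at the middle of its underside, z up. The row has 11 to 21 mm of free play, different each time.
- cell_2: Blue battery cell 2 of 4 in the press, counted from the pressure plate: 148 mm across the press, 26 mm thick along it (y), 107 mm high. Stands loose and upright on the bed; origin at the middle of its underside, z up. The row has 11 to 21 mm of free play, different each time.
- cell_3: Blue battery cell 3 of 4 in the press, counted from the pressure plate: 148 mm across the press, 26 mm thick along it (y), 107 mm high. Stands loose and upright on the bed; origin at the middle of its underside, z up. The row has 11 to 21 mm of free play, different each time.
- cell_4: Blue battery cell 4 of 4 in the press, counted from the pressure plate: 148 mm across the press, 26 mm thick along it (y), 107 mm high. Stands loose and upright on the bed; origin at the middle of its underside, z up. The row has 11 to 21 mm of free play, different each time.
- backstop: Green backstop at the far end of the bed with a sprung aluminium face towards the cells; on top the white 88 mm dial, facing up with a slight tilt towards the robot, centre about 145 mm above the bench. Origin at the foot of its face on the bed. Fixed, but pinned at a different place along the bed each time.
- ipa_bottle: White plastic bottle with red nozzle, 52 mm diameter, 140 mm high, bystander; origin at its foot.
- tape_yellow: Roll of yellow tape, 66 mm diameter, 19 mm high, bystander; origin at its underside.
- marker: White and black marker pen, 132 mm, lying on the bench, bystander; origin at its underside.
- screwdriver_blue: Blue screwdriver, 186 mm, lying on the bench, bystander; origin at its underside.
- multimeter: Grey and orange multimeter, 163 x 81 x 46 mm, bystander; origin at its underside.
- torch: Black pocket torch, 97 mm, lying on the bench, bystander; origin at its underside.

How it is judged:
By the outcome, as a careful person would: the job done as asked, in the order asked, and still so for the second after the job is handed in, with the robot touching nothing.
It also fails if it takes over 72 s, if anything falls off the work surface, if the arm or the gripper's body presses on something with over 40 N, if the wrist force passes 120 N, or if a joint passes its speed limit or range.

ROBOT

A 6-joint arm with a two-finger parallel gripper is mounted at the origin on a cart in front of the work surface, level with it; the furniture and walls round the work are solid. World frame = base frame: x ahead of the robot, y to its left, z up, the work surface at z = 0. Lengths are in m, angles in rad, forces in N, time in s.
With the tool pointing down it reaches from about 0.25 to 0.775 m from the base axis. Payload 8.9 kg.
Tool frame: the origin (TCP) lies at the very end of the fingers, on their centre line; the grasp point (between the pads) lies 19 mm behind it; z points along the fingers, y is the line along which they close (so a half turn about z gives the same grasp; the last joint's range is limited). The gripper opens to 85 mm and grips with 20 to 120 N. Pads are 22 mm wide; open, the fingers measure 114 mm over their backs; the gripper's body (76 mm by 85 mm) begins 54 mm behind the grasp point. The pads swing forward as they close: fully open they stand 13 mm farther back than shut.
Start: joints at [1.097, 0.291, -0.153, 1.127, 0, 1.431], TCP at [0.172, 0.496, 0.231] pointing down, gripper open.
Joint ranges: [-2.52, 2.52], [-0.91, 1.74], [-1.3, 1.37], [-1.96, 2.02], [-1.52, 1.47], [-3.14, 3.14]. Speed limits (rad/s): [2.22, 2.22, 2.79, 3.14, 3.14, 3.14].

INTERFACE

Orientations are given as a unit quaternion [x, y, z, w].
In Python, from rig import manip gives the robot as it stands.
- The arm moves only by the tool nudge_tcp, called as name(argument=value, ...), one argument or row to a line, values as JSON. Schema: {"type":"object","properties":{"offsets":{"type":"object","properties":{"ticks":{"type":"array","items":{"type":"array","items":{"type":"number"},"minItems":7,"maxItems":7},"minItems":1,"maxItems":8}},"additionalProperties":false,"required":["ticks"]},"squeeze":{"type":"number"},"only":{"type":"string"},"quiet":{"type":"boolean"},"lines":{"type":"string"}},"required":["offsets"],"additionalProperties":false}. offsets is an object whose key "ticks" holds a list of rows, 1 to 8 of them, each of 7 numbers: the opening from 0.0 (shut) to 1.0 (fully open), then dx, dy, dz in a scale on which 1.0 is 0.8 m, then a rotation vector rx, ry, rz in shares of 360 degrees (1.0 is 360 degrees); each row is the pose to reach, as a shift and turn from the pose commanded when the call began, along the tool's axes at that moment; what a row does not reach only later rows make up. A row lasts 1/10 s, in which the tool goes at most 0.05 m and 0.15 rad, less where a joint would pass 70% of its speed; a pose out of reach is approached as far as the arm can. The fingers move at their own pace and stop on an object; squeeze is the grip in N (left out, the last holds). Time passes only in rows, so rows that do not move let the fingers close. The tool returns the time, the measured TCP pose, the force, the opening and the grip force at its end. only (a regular expression) keeps the lines of the reply that match it, lines (a string "A,B") keeps lines A to B, and quiet returns only ok. Shift and turn numbers lie between -1 and 1, and a call with a number outside is refused. Input that does not fit is refused with a message, and nothing moves.
- manip.observe(): the state, without advancing time (a new reading comes with each control period).
- manip.read_camera(name): name is "scene" or "top" or "wrist"; returns a dict with "img" (480x640x3 uint8, blue, green, red), "depth" (480x640 float32, m along the optical axis (not along the pixel's ray), 0 where there is no reading), "fx", "fy", "cx", "cy" (pixels), "origin" and "rotation" of the camera in the world. Camera axes: x right, y down, z forward; pixel columns grow to the right and rows downward; lengths in m; the calibration is good to about 2 mm. A picture is of the moment at which its call begins.
- manip.finish_job(): hands the job in; it is judged then, once.
The state is a dict: "time_s": time; "joint_positions": joint angles; "qd": joint speeds; "effort": joint torques, N m; "position": TCP position; "eef_rot": TCP orientation; "force": force on the tool from outside, world axes, zero at the start; "ft_torque": the same for the moment, N m; "grip_width": opening from 0.0 (shut) to 1.0 (fully open); "gripper_force": force on a finger pad.
Only numpy, scipy, OpenCV 4.12 (cv2) and the standard library are available. Lean on these libraries where they do the work, as an engineer would, in place of code of your own. Each camera call takes 0.05 s, during which the arm holds its last target. There are 200 camera calls.

## Working session

There is one attempt and no reset: what is moved stays moved. The work goes in short steps, Python scripts to look and compute and a tool call to move; the robot and the scene stay as the last step left them, time stands still between calls to the robot, and variables do not carry over. Pictures are saved under pics/ and viewed, at most 13 in all, crops included, and the job is handed in when it is done.

```bash
ls; mkdir -p pics
```

Create h.py:
```python
import numpy as np, cv2
from rig import manip
from scipy.spatial.transform import Rotation as R
def cam(n):
    c=manip.read_camera(n); c['R']=np.array(c['rotation']).reshape(3,3) if np.size(c['rotation'])==9 else R.from_quat(c['rotation']).as_matrix(); c['o']=np.array(c['origin']); return c
def ray(c,u,v): return c['R']@np.array([(u-c['cx'])/c['fx'],(v-c['cy'])/c['fy'],1.])
def onz(c,u,v,z):
    d=ray(c,u,v); return c['o']+d*(z-c['o'][2])/d[2]
def proj(c,p):
    q=c['R'].T@(np.array(p)-c['o']); return np.array([q[0]/q[2]*c['fx']+c['cx'],q[1]/q[2]*c['fy']+c['cy']])
def pts(c):
    v,u=np.mgrid[:480,:640]; d=c['depth']; P=np.stack([(u-c['cx'])/c['fx']*d,(v-c['cy'])/c['fy']*d,d],-1)
    return P@c['R'].T+c['o']
def red(c):
    h=cv2.cvtColor(c['img'],cv2.COLOR_BGR2HSV)
    m=(((h[...,0]<6)|(h[...,0]>174))&(h[...,1]>150)&(h[...,2]>60)).astype(np.uint8)
    n,l,s,ce=cv2.connectedComponentsWithStats(m); return l,[(i,s[i],ce[i]) for i in range(1,n) if s[i][4]>25]
```

Run:
```python
from h import *
for n in('scene','top'):
    c=cam(n); cv2.imwrite(f'pics/{n}0.png',c['img']); print(n,c['o'],c['R'].round(3).tolist(),c['fx'])
    P=pts(c); l,r=red(c)
    for i,s,ce in r: print(s,ce.round(1),np.median(P[(l==i)&(c['depth']>0)],axis=0).round(3), onz(c,*ce,0.126).round(4))
print(manip.observe())
```

```text
pics
rig.py
scene [-0.34743625 -0.64124301  0.69266875] [[0.464, -0.441, 0.769], [-0.886, -0.209, 0.415], [-0.022, -0.873, -0.487]] 493.89020328293014
[236 193   8   9  49] [239.4 197.8] [0.693 0.187 0.105] [0.6574 0.1598 0.126 ]
[337 194  14  13 131] [343.5 200.3] [ 0.871 -0.059  0.068] [ 0.7644 -0.1112  0.126 ]
[112 207  26   9 106] [121.5 210.8] [0.613 0.608 0.011] [0.4539 0.3991 0.126 ]
[276 215  12  12  80] [281.8 219.4] [ 0.583 -0.028  0.133] [ 0.5939 -0.0187  0.126 ]
[324 226   5   9  29] [326.  230.1] [ 0.753 -0.061  0.029] [ 0.5901 -0.147   0.126 ]
[ 133  293  311  147 1043] [288.6 367.3] [ 0.326 -0.176 -0.086] [ 0.1479 -0.3069  0.126 ]
[320 371  92  42 112] [365.  391.3] [ 0.308 -0.377 -0.045] [ 0.1555 -0.437   0.126 ]
top [ 0.36804649 -0.15025558  1.38486133] [[-0.016, -0.99, 0.143], [-1.0, 0.015, -0.008], [0.006, -0.143, -0.99]] 503.9143218499463
[269 119  16  20 220] [276.6 129.2] [ 0.883 -0.055  0.069] [ 0.8616 -0.058   0.126 ]
[176 187  11  11  91] [181.4 192.1] [0.701 0.191 0.107] [0.6967 0.1865 0.126 ]
[ 12 193  30  12  53] [ 24.8 197.1] [0.721 0.658 0.007] 
[... 183 characters left out ...]
6 ]
{'time_s': 0.1, 'joint_positions': array([ 1.09670657e+00,  2.91213049e-01, -1.54024199e-01,  1.12671215e+00,
        8.90291617e-06,  1.43147415e+00]), 'qd': array([-0.00034258, -0.00206637,  0.00099053, -0.00035054,  0.00075886,
       -0.00112646]), 'effort': array([ 2.64960145e-03, -5.37978709e+01,  3.31918752e+01,  9.27554851e-03,
       -1.18340604e-04,  6.53906199e-06]), 'position': array([0.17231649, 0.49550951, 0.23080534]), 'eef_rot': array([ 1.66603251e-01,  9.86023846e-01, -5.48284939e-04, -1.78310813e-04]), 'force': array([-0.47515165,  0.22210883, -0.17217189]), 'ft_torque': array([0.02105099, 0.00044746, 0.04244558]), 'gripper_force': 0.0, 'grip_width': 0.9998976318468598}
```

View pics/top0.png

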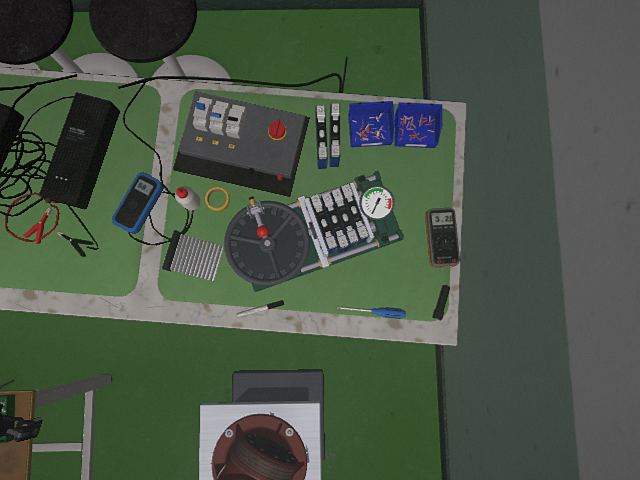

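View pics/scene0.png

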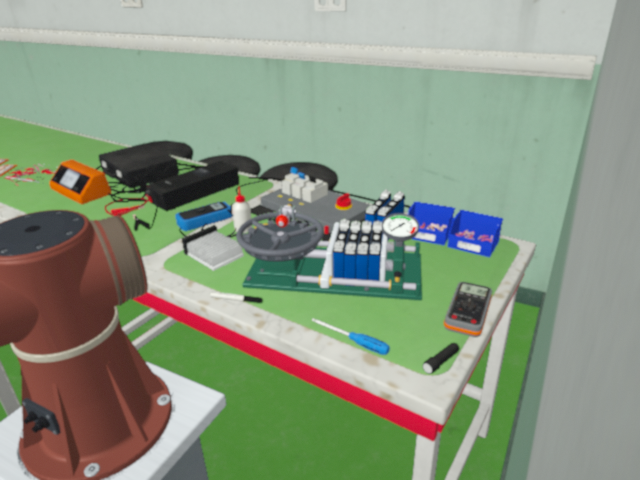

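The top view shows the wheel at about (266,242) and the folded red ball at (262,231). The handle points up-left to its hinge near (253,203), and the dial is at (376,203). The scene view agrees: cells upright, bystanders clear of the wheel. Next I'll fit the wheel circle and take a closer look.

Run:
```python
from h import *
from scipy.optimize import least_squares
c=cam('top'); P=pts(c)
z=P[...,2]; r0=np.hypot(P[...,0]-.565,P[...,1]+.03)
m=(c['depth']>0)&(abs(z-.116)<.006)&(r0<.14)
Q=P[m]; 
ce=np.array([.565,-.03])
for k in range(4):
    r=np.hypot(*(Q[:,:2]-ce).T); S=Q[(r>.09)&(r<.125)]
    # rim pixels: fit circle at mean rim radius
    f=least_squares(lambda p:np.hypot(S[:,0]-p[0],S[:,1]-p[1])-p[2],[*ce,.102],loss='soft_l1',f_scale=.003); ce=f.x[:2]
print(f.x,len(S))
# dark mask based outline at z=.108
g=c['img'].max(2); dm=((g<95)&(r0<.15)&(z>.09)).astype(np.uint8)
cn=max(cv2.findContours(dm,0,2)[0],key=cv2.contourArea); el=cv2.fitEllipse(cv2.convexHull(cn)); print(el,onz(c,*el[0],.11))
# high points: handle
H=P[(c['depth']>0)&(z>.122)&(r0<.13)]; print(len(H))
d=H[:,:2]-ce; print(np.c_[H[np.argsort(-d@d.mean(0))][::12],].round(3))
w=cam('wrist'); cv2.imwrite('pics/w0.png',w['img'])
cr=c['img'][165:295,215:405]; cv2.imwrite('pics/crop0.png',cv2.resize(cr,None,fx=4,fy=4,interpolation=2))
```

```text
[ 0.56588387 -0.03009159  0.10174256] 1283
((266.53729248046875, 242.6541290283203), (84.47705078125, 85.69862365722656), 67.23738861083984) [ 0.56486387 -0.02974316  0.11      ]
375
[[ 0.683  0.005  0.13 ]
 [ 0.675  0.01   0.129]
 [ 0.669  0.005  0.132]
 [ 0.669 -0.01   0.132]
 [ 0.657  0.016  0.129]
 [ 0.654  0.015  0.133]
 [ 0.655 -0.003  0.137]
 [ 0.646  0.015  0.133]
 [ 0.649  0.001  0.142]
 [ 0.644  0.011  0.127]
 [ 0.65  -0.013  0.135]
 [ 0.641  0.01   0.131]
 [ 0.643 -0.003  0.131]
 [ 0.636  0.013  0.129]
 [ 0.645 -0.018  0.136]
 [ 0.632  0.012  0.135]
 [ 0.635 -0.01   0.132]
 [ 0.628 -0.008  0.131]
 [ 0.623 -0.015  0.128]
 [ 0.615 -0.008  0.131]
 [ 0.611 -0.018  0.136]
 [ 0.607 -0.02   0.13 ]
 [ 0.604 -0.028  0.13 ]
 [ 0.596 -0.013  0.136]
 [ 0.591 -0.008  0.133]
 [ 0.588 -0.008  0.136]
 [ 0.59  -0.019  0.141]
 [ 0.585 -0.014  0.138]
 [ 0.582 -0.01   0.13 ]
 [ 0.581 -0.016  0.136]
 [ 0.584 -0.033  0.129]
 [ 0.577 -0.023  0.129]]
```

View pics/crop0.png

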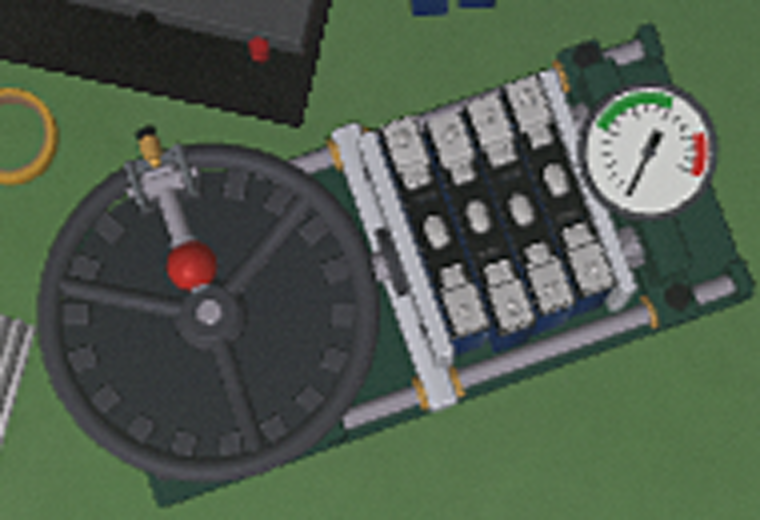

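The crop shows the needle at rest (630,193), the hub at (208,313), the ball at (190,267) and the hinge near (165,185). The handle's azimuth is therefore about 19° and the wheel centre about (0.5655, -0.030). I'll move above the ball.

Units first: shifts go in shares of 0.8 m and turns go in shares of 360 degrees. So -0.566 m is -0.7075, -0.35 m is -0.4375, -0.667 rad is -0.1062.

nudge_tcp(
  offsets={"ticks":[[1,-0.7075,-0.4375,0,0,0,-0.1062],[1,-0.7075,-0.4375,0,0,0,-0.1062],[1,-0.7075,-0.4375,0,0,0,-0.1062],[1,-0.7075,-0.4375,0,0,0,-0.1062],[1,-0.7075,-0.4375,0,0,0,-0.1062],[1,-0.7075,-0.4375,0,0,0,-0.1062],[1,-0.7075,-0.4375,0,0,0,-0.1062],[1,-0.7075,-0.4375,0,0,0,-0.1062]]},
  squeeze=40,
)

```text
time_s: 1.0
position: [0.4069, 0.2079, 0.2315]
eef_rot: [-0.165, 0.986, 0.0, 0.0]
force: [1.3, 1.3, 0.2]
grip_width: 1.001
gripper_force: 0.0
```

Scaled: -0.276 m is -0.345, -0.1 m is -0.125.

nudge_tcp(
  offsets={"ticks":[[0.7,-0.125,-0.345,0,0,0,0],[0.7,-0.125,-0.345,0,0,0,0],[0.7,-0.125,-0.345,0,0,0,0],[0.7,-0.125,-0.345,0,0,0,0],[0.7,-0.125,-0.345,0,0,0,0],[0.7,-0.125,-0.345,0,0,0,0],[0.7,-0.125,-0.345,0,0,0,0],[0.7,-0.125,-0.345,0,0,0,0]]},
)

```text
time_s: 1.8
position: [0.5906, -0.0194, 0.2306]
eef_rot: [-0.164, 0.986, 0.0, -0.001]
force: [0.1, 0.2, -0.2]
grip_width: 0.704
gripper_force: 0.0
```

Run:
```python
from h import *
o=manip.observe();print(o['position'],o['eef_rot'])
w=cam('wrist'); cv2.imwrite('pics/w1.png',w['img']); print(w['o'],w['R'].round(3).tolist())
l,r=red(w)
for i,s,ce in r:
    q=np.argwhere(l==i)[:,::-1].astype(np.float32); (u,v),rad=cv2.minEnclosingCircle(q); print(s,u,v,rad,onz(w,u,v,.126))
# triangulate from scene/top
o,d=[w['o']],None
```

```text
[ 0.59058146 -0.01943627  0.23063328] [-1.64461041e-01  9.86383350e-01  2.92522166e-04 -6.06278635e-04]
[ 0.52608221 -0.04192656  0.37362606] [[-0.324, 0.911, 0.256], [0.946, 0.312, 0.088], [0.0, 0.271, -0.963]]
[ 290  225   41   38 1243] 310.4497985839844 242.9036102294922 20.576406478881836 [ 0.59204088 -0.02106422  0.126     ]
```

View pics/w1.png

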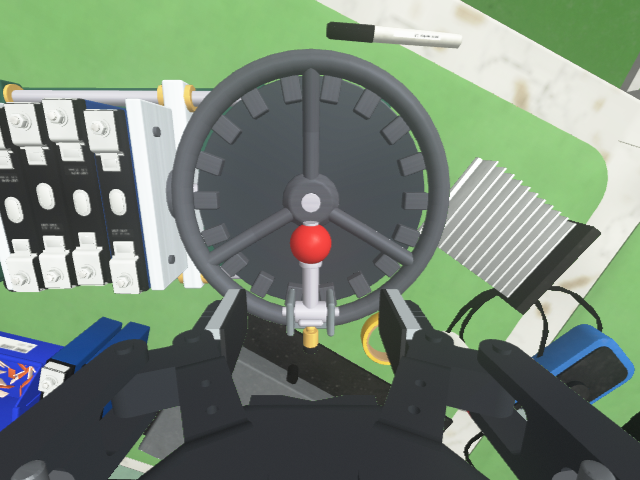

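The wrist view shows the ball at (310,243). The hub, shank and hinge line up on column 311 and the fingers straddle the handle symmetrically. The ball is at (0.592, -0.021). I'll descend and pinch.

nudge_tcp(
  offsets={"ticks":[[0.7,-0.0013,-0.0025,0.0625,0,0,0],[0.65,-0.0013,-0.0025,0.1125,0,0,0],[0.65,-0.0013,-0.0025,0.1375,0,0,0],[0.65,-0.0013,-0.0025,0.15,0,0,0],[0.65,-0.0013,-0.0025,0.15,0,0,0]]},
)

```text
time_s: 2.35
position: [0.5912, -0.0192, 0.1108]
eef_rot: [-0.166, 0.986, 0.0, -0.001]
force: [0.1, -0.6, 1.3]
grip_width: 0.649
gripper_force: 0.0
```

nudge_tcp(
  offsets={"ticks":[[0.2,0,0,0,0,0,0],[0.2,0,0,0,0,0,0],[0.2,0,0,0,0,0,0],[0.2,0,0,0,0,0,0],[0.2,0,0,0,0,0,0]]},
  squeeze=40,
)

```text
time_s: 2.85
position: [0.5933, -0.0203, 0.1127]
eef_rot: [-0.165, 0.986, -0.0, 0.001]
force: [-0.3, -1.1, 6.2]
grip_width: 0.351
gripper_force: 39.4
```

Scaled: -0.061 m is -0.0763, -0.058 m is -0.0725.

nudge_tcp(
  offsets={"ticks":[[0.2,-0.0015,0,-0.0144,0,0,0],[0.2,-0.0058,0,-0.0283,0,0,0],[0.2,-0.0125,0,-0.0413,0,0,0],[0.2,-0.022,0,-0.052,0,0,0],[0.2,-0.0334,0,-0.0613,0,0,0],[0.2,-0.0463,0,-0.0675,0,0,0],[0.2,-0.06,0,-0.0713,0,0,0],[0.2,-0.0763,0,-0.0725,0,0,0]]},
  squeeze=60,
)

```text
time_s: 3.65
position: [0.6487, 0.0002, 0.1686]
eef_rot: [-0.165, 0.986, 0.001, -0.002]
force: [3.9, -0.3, -3.1]
grip_width: 0.219
gripper_force: 0.7
```

nudge_tcp(
  offsets={"ticks":[[0.2,-0.0038,0,0,0,0,0],[0.2,-0.0038,0,0,0,0,0]]},
)

```text
time_s: 3.85
position: [0.653, 0.0009, 0.1698]
eef_rot: [-0.166, 0.986, -0.0, 0.0]
force: [0.2, 1.1, -0.4]
grip_width: 0.204
gripper_force: 0.3
```

Run:
```python
from h import *
o=manip.observe();print(o['position'],o['force'])
for n in('wrist','scene'):
    w=cam(n); cv2.imwrite(f'pics/{n}2.png',w['img']); l,r=red(w)
    for i,s,ce in r: print(n,s,ce,onz(w,*ce,.184))
a=cv2.imread('pics/wrist2.png');b=cv2.resize(cv2.imread('pics/scene2.png')[170:290,220:420],None,fx=3,fy=3)
cv2.imwrite('pics/m2.png',np.vstack([cv2.resize(a[100:400,120:520],(360,270)).copy(),np.zeros((10,360,3),np.uint8),cv2.resize(b,(360,216))]))
```

```text
[0.65296025 0.000876   0.16982152] [ 0.23525624  1.06650739 -0.38524051]
wrist [ 277  223   76   77 3776] [314.51483051 260.80508475] [ 0.62939144 -0.00683813  0.184     ]
wrist [207 305  20  23 279] [216.53763441 315.93189964] [ 0.66651548 -0.03827441  0.184     ]
wrist [517 374  40  28 493] [537.9168357  385.05070994] [0.65259152 0.10887201 0.184     ]
scene [278 190  11  10  78] [283.33333333 194.78205128] [ 0.61670949 -0.01321216  0.184     ]
scene [236 193   8   9  49] [239.3877551 197.7755102] [0.55453487 0.07784172 0.184     ]
scene [337 194  14  13 131] [343.51145038 200.28244275] [ 0.6506209  -0.16548801  0.184     ]
scene [112 207  25  10 106] [121.28301887 210.9245283 ] [0.37129215 0.29275014 0.184     ]
scene [324 226   5   9  30] [325.93333333 230.        ] [ 0.49465778 -0.19722902  0.184     ]
scene [139 290 305 150 872] [286.72362385 367.24770642] [ 0.09611357 -0.33856185  0.184     ]
scene [249 339  46  21  50] [271.04 349.02] [ 0.11877793 -0.29705564  0.184     ]
scene [300 362 123  56 140] [362.65714286 390.27857143] [ 0.10433183 -0.45436672  0.184     ]
```

View pics/m2.png

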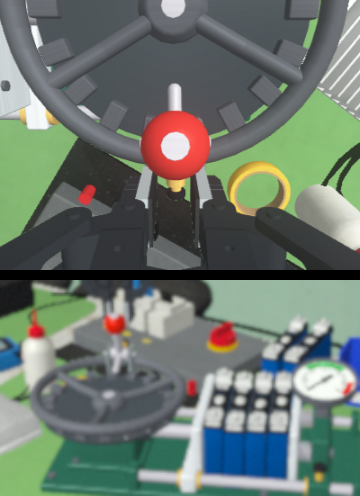

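The handle slipped out of the pads near the detent. In the mosaic the ball sits just inboard of the fingers and the handle is at roughly 1.1 rad. I'll triangulate the ball and regrasp it centred, with more force.

nudge_tcp(
  offsets={"ticks":[[0.8,0,0,0,0,0,0],[0.8,0,0,0,0,0,0],[0.8,0,0,0,0,0,0]]},
)

```text
time_s: 4.25
position: [0.6525, 0.0006, 0.1696]
eef_rot: [-0.165, 0.986, -0.0, 0.0]
force: [0.3, -0.3, -1.3]
grip_width: 0.704
gripper_force: 0.0
```

Add to h.py:
```python
def ball(names=('wrist','scene','top'),guess=None):
    A=np.zeros((3,3));b=np.zeros(3);out={}
    for n in names:
        c=cam(n); out[n]=c; l,r=red(c); g=proj(c,guess); 
        r=[x for x in r if x[1][4]>40]
        if not r: continue
        i,s,ce=min(r,key=lambda x:np.hypot(*(x[2]-g)))
        if np.hypot(*(ce-g))>60: continue
        q=np.argwhere(l==i)[:,::-1].astype(np.float32); (u,v),rad=cv2.minEnclosingCircle(q)
        d=ray(c,u,v); d/=np.linalg.norm(d); M=np.eye(3)-np.outer(d,d); A+=M;b+=M@c['o']; print(n,round(u,1),round(v,1),round(rad,1))
    p=np.linalg.solve(A,b); return p,out
```

Run:
```python
from h import *
p,_=ball(guess=[.625,-.01,.178]); print(p, manip.observe()['position'])
```

```text
wrist 314.8 267.3 38.7
scene 283.6 193.0 5.5
top 253.5 210.4 6.4
[ 0.63301952 -0.00483242  0.1808197 ] [6.52627602e-01 6.12920810e-04 1.69473262e-01]
```

Scaled: 0.02 m is 0.025, 0.001 m is 0.0013.

nudge_tcp(
  offsets={"ticks":[[0.8,0.0125,0.0013,0.0038,0,0,0],[0.8,0.025,0.0013,0.0088,0,0,0],[0.8,0.025,0.0013,0.0088,0,0,0],[0.2,0.025,0.0013,0.0088,0,0,0],[0.2,0.025,0.0013,0.0088,0,0,0],[0.2,0.025,0.0013,0.0088,0,0,0],[0.2,0.025,0.0013,0.0088,0,0,0],[0.2,0.025,0.0013,0.0088,0,0,0]]},
  squeeze=80,
)

```text
time_s: 5.2
position: [0.6341, -0.0047, 0.1631]
eef_rot: [-0.165, 0.986, -0.0, 0.001]
force: [-0.2, 0.4, 4.9]
grip_width: 0.299
gripper_force: 75.2
```

nudge_tcp(
  offsets={"ticks":[[0.2,-0.0063,0,-0.0006,0,0,0],[0.2,-0.0125,0,-0.0013,0,0,0],[0.2,-0.0188,0,-0.0019,0,0,0],[0.2,-0.0238,0,-0.0013,0,0,0],[0.2,-0.0238,0,-0.0013,0,0,0]]},
)

```text
time_s: 5.7
position: [0.6391, -0.0028, 0.1628]
eef_rot: [-0.164, 0.986, -0.002, -0.013]
force: [-56.6, -20.1, 35.4]
grip_width: 0.303
gripper_force: 90.6
```

Run:
```python
from h import *
p,_=ball(guess=[.647,0,.184]); print(p, manip.observe()['position'])
```

```text
wrist 312.5 354.1 40.1
scene 284.0 189.5 5.3
[0.6518745  0.00362823 0.18234377] [ 0.63903506 -0.002789    0.1628338 ]
```

Scaled: 0.014 m is 0.0175, 0.003 m is 0.0038.

nudge_tcp(
  offsets={"ticks":[[0.2,0.0088,0,0,0,0,0],[0.2,0.0175,0,0,0,0,0],[0.8,0.0175,0,0,0,0,0],[0.8,0.0175,0,0,0,0,0],[0.8,0.0175,0,0,0,0,0],[0.8,0.0038,0,0.0025,0,0,0],[0.8,0.0038,0,0.0025,0,0,0]]},
  squeeze=40,
)

```text
time_s: 6.55
position: [0.6496, 0.0008, 0.161]
eef_rot: [-0.166, 0.986, 0.0, 0.0]
force: [-0.1, -0.8, 0.3]
grip_width: 0.799
gripper_force: 0.0
```

Run:
```python
from h import *
p,o=ball(guess=[.647,0,.184]); print(p, manip.observe()['position'],manip.observe()['force'])
a=o['wrist']['img'];b=cv2.resize(o['scene']['img'][170:290,220:420],None,fx=3,fy=3)
cv2.imwrite('pics/m3.png',np.vstack([cv2.resize(a[100:450,120:520],(400,350)).copy(),cv2.resize(b,(400,240))]))
```

```text
wrist 312.5 325.0 40.9
scene 284.8 190.0 5.2
[0.64960499 0.00146165 0.18175209] [6.48467120e-01 4.24501293e-04 1.61173239e-01] [ 0.6479663   0.21012415 -0.0044993 ]
```

View pics/m3.png

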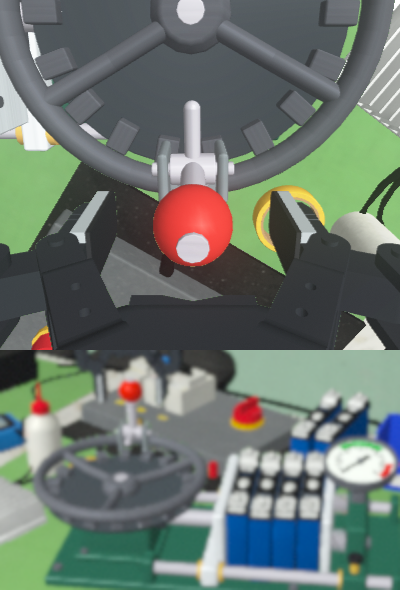

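The mosaic shows the handle upright, with the ball at (192,224) between the fingers and the tail visible inboard. I'll grip the ball and crank the first 140°, which is all free play.

nudge_tcp(
  offsets={"ticks":[[0.2,0,0,0,0,0,0],[0.2,0,0,0,0,0,0],[0.2,0,0,0,0,0,0],[0.2,0,0,0,0,0,0],[0.2,0,0,0,0,0,0],[0.2,0,0,0,0,0,0]]},
  squeeze=50,
)

```text
time_s: 7.3
position: [0.6486, 0.0003, 0.1617]
eef_rot: [-0.165, 0.986, -0.0, 0.0]
force: [-1.9, -0.2, 5.2]
grip_width: 0.352
gripper_force: 49.1
```

nudge_tcp(
  offsets={"ticks":[[0.2,0.0016,-0.019,0,0,0,0],[0.2,0.0066,-0.0375,0,0,0,0],[0.2,0.0256,-0.0705,0,0,0,0],[0.2,0.0549,-0.095,0,0,0,0],[0.2,0.0906,-0.108,0,0,0,0],[0.2,0.1286,-0.108,0,0,0,0],[0.2,0.1645,-0.095,0,0,0,0],[0.2,0.1936,-0.0705,0,0,0,0]]},
)

```text
time_s: 8.1
position: [0.5205, -0.1049, 0.1617]
eef_rot: [-0.164, 0.986, -0.0, 0.001]
force: [4.9, 4.4, 6.1]
grip_width: 0.345
gripper_force: 50.2
```

Run:
```python
from h import *
p=manip.observe()['position']; d=p[:2]-[.5655,-.03]; print(np.hypot(*d),np.degrees(np.arctan2(d[1],d[0])))
p,o=ball(names=('scene','top'),guess=[p[0],p[1],.184]); print(p)
c=o['top']; cv2.imwrite('pics/t4.png',cv2.resize(c['img'][165:295,215:405],None,fx=4,fy=4,interpolation=2))
```

```text
0.08737150830963536 -121.0137427205905
scene 294.5 218.0 6.8
[-0.39221905 -0.66905175  0.71905636]
```

View pics/t4.png

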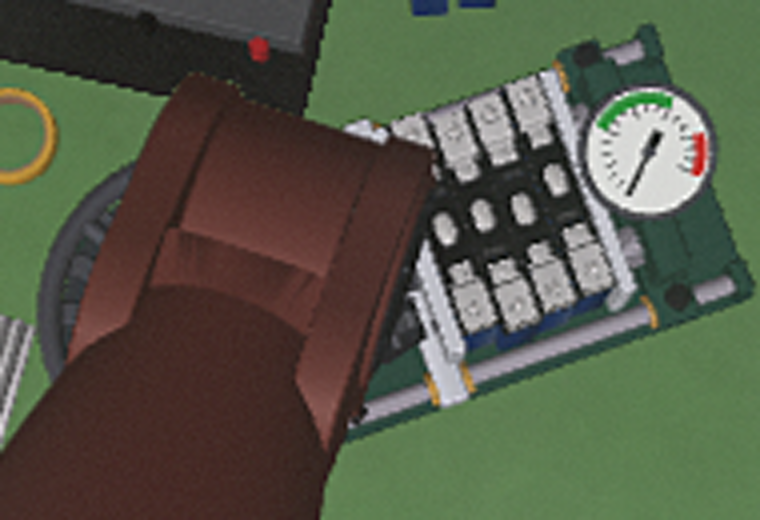

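The top view shows the needle still at rest and the pressure plate moved along, with the cells standing square. I'll crank on to 260° and read the needle with code.

Add to h.py:
```python
def needle(c=None):
    c=c or cam('top'); g=cv2.resize(c['img'][175:231,350:406].max(2),None,fx=8,fy=8,interpolation=cv2.INTER_CUBIC).astype(float)
    cx,cy=(377.0-350+.4)*8,(202.6-175+.4)*8   # dial centre
    th=np.radians(np.arange(0,360,1)); r=np.arange(40,84)[:,None]
    v=cv2.remap(g.astype(np.float32),(cx+r*np.cos(th)).astype(np.float32),(cy+r*np.sin(th)).astype(np.float32),1)
    s=cv2.GaussianBlur(np.tile(v.mean(0),3)[None],(1,1),0)[0]; s=np.convolve(s,np.ones(9)/9,'same')[360:720]
    k=np.argmin(s); return k, s[k], np.median(s)   # image angle, clockwise on screen
def state(a_ref=19.0):
    o=manip.observe(); d=o['position'][:2]-[.5655,-.03]; az=np.degrees(np.arctan2(d[1],d[0]))
    k,a,b=needle(); print('t',o['time_s'],'R',np.hypot(*d).round(4),'turn mod360',round((a_ref-az)%360,1),'needle img deg',k,a.round(),b.round(),'=> rad',round(np.radians((k-NZ)%360),2),'F',o['force'].round(1))
NZ=113
```

```bash
python3 -c "
from h import *
print(needle())"
```

```text
(np.int64(117), np.float64(73.58414713541666), np.float64(213.28711022271048))
```

nudge_tcp(
  offsets={"ticks":[[0.2,0.019,0.033,0,0,0,0],[0.2,0.0256,0.0705,0,0,0,0],[0.2,0.019,0.108,0,0,0,0],[0.2,0,0.141,0,0,0,0],[0.2,-0.0293,0.1655,0,0,0,0],[0.2,-0.065,0.1785,0,0,0,0],[0.2,-0.065,0.1785,0,0,0,0]]},
)

```text
time_s: 8.95
position: [0.5283, 0.0497, 0.1633]
eef_rot: [-0.166, 0.986, -0.001, 0.004]
force: [-4.8, -0.9, 27.6]
grip_width: 0.346
gripper_force: 52.5
```

```bash
python3 -c "
from h import *
state()"
```

```text
t 8.95 R 0.0879 turn mod360 263.9 needle img deg 212 56.0 219.0 => rad 1.73 F [-4.8 -0.9 27.6]
```

Scaled: -0.002 m is -0.0025.

```bash
sed -i 's/^NZ=113/NZ=117/' h.py
```

nudge_tcp(
  offsets={"ticks":[[0.2,0,0,-0.0025,0,0,0],[0.2,0,0,-0.0025,0,0,0],[0.2,0,0,-0.0025,0,0,0]]},
)

```text
time_s: 9.3
position: [0.5234, 0.0475, 0.1636]
eef_rot: [-0.165, 0.986, -0.001, 0.0]
force: [-2.1, -2.6, 5.7]
grip_width: 0.345
gripper_force: 51.0
```

```bash
python3 -c "
from h import *
state(); print(manip.observe()['position'])
w=cam('wrist'); a=w['img']; t=cam('top')['img'][165:295,215:405]
cv2.imwrite('pics/m5.png',np.hstack([cv2.resize(a,(480,360)),cv2.resize(t,(320,219)).copy() if 0 else cv2.copyMakeBorder(cv2.resize(t,(320,219)),0,141,0,0,0)]))"
```

```text
t 9.3 R 0.0882 turn mod360 260.5 needle img deg 207 66.0 219.0 => rad 1.57 F [-2.1 -2.6  5.7]
[0.52341952 0.04744542 0.1636315 ]
```

View pics/m5.png

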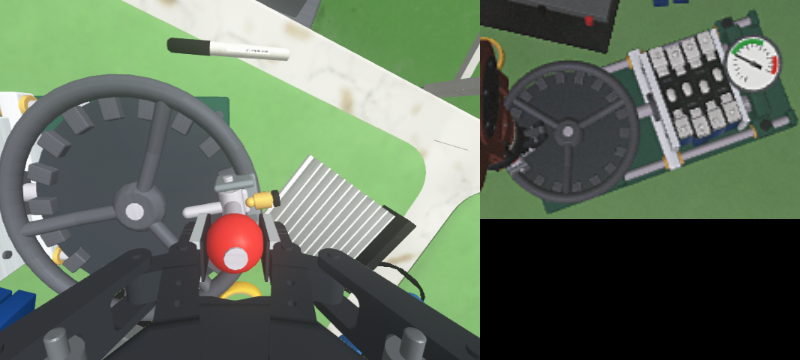

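The mosaic shows the handle held upright at 260° and the needle at the start of green (about 1.57). One more notch, to 280°, puts it near 2.15. Because the ball turns freely, I can rotate the gripper so its pads lie along the hinge pin for folding.

Scaled: -0.0299 m is -0.0374, -0.0007 m is -0.0009, -0.78 rad is -0.1241.

```bash
python3 -c "
from h import *
print(manip.observe()['joint_positions'].round(2))"
```

```text
[-0.05  0.34 -0.27  0.96 -0.   -0.38]
```

nudge_tcp(
  offsets={"ticks":[[0.2,-0.0094,0.0008,0,0,0,-0.0207],[0.2,-0.0188,0.001,0,0,0,-0.0414],[0.2,-0.0281,0.0005,0,0,0,-0.0621],[0.2,-0.0374,-0.0009,0,0,0,-0.0828],[0.2,-0.0374,-0.0009,0,0,0,-0.1035],[0.2,-0.0374,-0.0009,0,0,0,-0.1241],[0.2,-0.0374,-0.0009,0,0,0,-0.1241]]},
)

```text
time_s: 10.15
position: [0.5513, 0.0575, 0.1636]
eef_rot: [-0.53, 0.848, 0.001, -0.0]
force: [-3.0, 2.4, 8.4]
grip_width: 0.346
gripper_force: 51.2
```

```bash
python3 -c "
from h import *
state(18.95); print(manip.observe()['position'],manip.observe()['joint_positions'].round(2))"
```

```text
t 10.15 R 0.0886 turn mod360 279.8 needle img deg 237 78.0 218.0 => rad 2.09 F [-3.   2.4  8.4]
[0.55127197 0.05744704 0.1635723 ] [-0.03  0.39 -0.19  0.99  0.   -1.14]
```

Scaled: -0.61 rad is -0.0971.

nudge_tcp(
  offsets={"ticks":[[0.2,0,0,0,0,0,-0.0207],[0.2,0,0,0,0,0,-0.0414],[0.2,0,0,0,0,0,-0.0621],[0.2,0,0,0,0,0,-0.0828],[0.2,0,0,0,0,0,-0.0971],[0.2,0,0,0,0,0,-0.0971],[0.2,0,0,0,0,0,-0.0971]]},
)

```text
time_s: 10.9
position: [0.5507, 0.057, 0.1636]
eef_rot: [0.758, -0.652, -0.001, 0.001]
force: [-5.2, 0.1, 11.1]
grip_width: 0.345
gripper_force: 51.4
```

```bash
python3 -c "
from h import *
state(18.95); o=manip.observe();print(o['position'],o['eef_rot']); Rm=R.from_quat(o['eef_rot']).as_matrix(); print(Rm.round(3))
w=cam('wrist'); cv2.imwrite('pics/w6.png',w['img'])"
```

```text
t 10.9 R 0.0882 turn mod360 279.3 needle img deg 237 77.0 218.0 => rad 2.09 F [-5.2  0.1 11.1]
[0.55069392 0.05697586 0.16357711] [ 7.58393984e-01 -6.51795828e-01 -5.72468173e-04  6.60082338e-04]
[[ 0.15  -0.989 -0.002]
 [-0.989 -0.15  -0.   ]
 [-0.     0.002 -1.   ]]
```

View pics/w6.png

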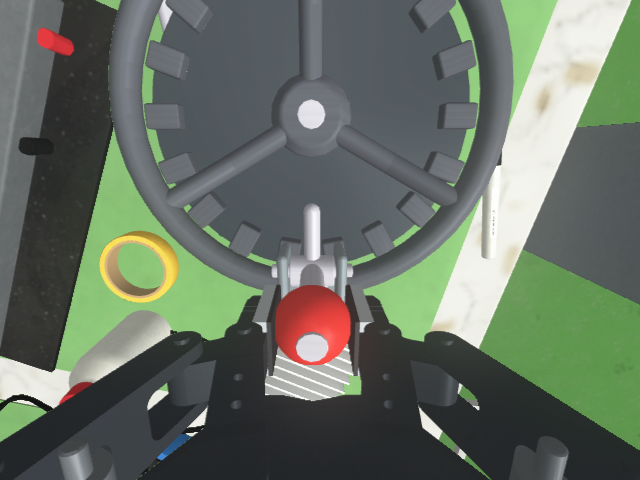

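The wrist view shows the handle on column 312 in line with the hub. The tail is midway between the teeth at (245,240) and (378,240), so the notch is right. I'll fold the first half slowly.

Scaled: 0.0421 m is 0.0526, 0.0378 m is 0.0473.

nudge_tcp(
  offsets={"ticks":[[0.2,0.0073,-0.0009,0.0003,0,0,0],[0.2,0.0145,-0.0009,0.001,0,0,0],[0.2,0.0215,-0.0009,0.0026,0,0,0],[0.2,0.0284,-0.0009,0.0049,0,0,0],[0.2,0.035,-0.0009,0.0079,0,0,0],[0.2,0.0413,-0.0009,0.0115,0,0,0],[0.2,0.0473,-0.0009,0.0158,0,0,0],[0.2,0.0526,-0.0009,0.0205,0,0,0]]},
)

```text
time_s: 11.8
position: [0.5575, 0.0155, 0.1464]
eef_rot: [0.758, -0.652, -0.001, 0.001]
force: [-4.2, 0.2, 3.5]
grip_width: 0.346
gripper_force: 54.5
```

```bash
python3 -c "
from h import *
o=manip.observe();print(o['position'],o['force'])
k=needle();print('needle',np.radians(k[0]-NZ)); p,_=ball(names=('wrist','scene','top'),guess=o['position']+[0,0,.02]); print(p)"
```

```text
[0.55745242 0.0155171  0.1463907 ] [-4.21144998  0.16735932  3.54494476]
needle 2.076941809873252
wrist 314.2 336.1 41.2
scene 239.7 197.3 4.6
[0.54715301 0.04136594 0.18105901]
```

Units first: shifts go in shares of 0.8 m and turns go in shares of 360 degrees. So 0.0301 m is 0.0376, 0.0245 m is 0.0306.

nudge_tcp(
  offsets={"ticks":[[0.2,0.005,0,0.0053,0,0,0],[0.2,0.0094,0,0.011,0,0,0],[0.2,0.0131,0,0.0173,0,0,0],[0.2,0.0163,0,0.0238,0,0,0],[0.2,0.0188,0,0.0306,0,0,0],[0.2,0.0205,0,0.0376,0,0,0],[0.2,0.0205,0,0.0376,0,0,0]]},
)

```text
time_s: 12.7
position: [0.5597, -0.0007, 0.1158]
eef_rot: [0.758, -0.652, -0.001, 0.001]
force: [-4.5, -0.9, 2.7]
grip_width: 0.345
gripper_force: 57.6
```

```bash
python3 -c "
from h import *
o=manip.observe();print(o['position'],o['force'])
k=needle();print('needle',np.radians(k[0]-NZ)); w=cam('wrist');cv2.imwrite('pics/w7.png',w['img'][100:])"
```

```text
[ 0.55974343 -0.0007061   0.11578454] [-4.49929842 -0.85681344  2.67360778]
needle 2.0420352248333655
```

View pics/w7.png

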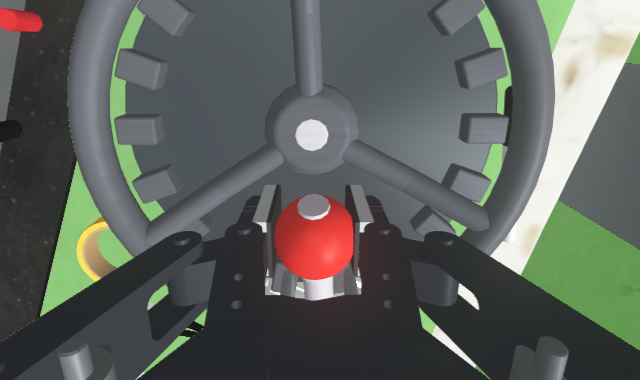

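The wrist view shows the ball at (314,236), still in the pads and nearly flat near the hub. The force is low, so the tail has passed the tooth tops. I'll press it home.

Scaled: 0.011 m is 0.0138, 0.0012 m is 0.0015.

nudge_tcp(
  offsets={"ticks":[[0.2,0.001,0,0.0038,0,0,0],[0.2,0.0013,0,0.0075,0,0,0],[0.2,0.0015,0,0.0106,0,0,0],[0.2,0.0015,0,0.0138,0,0,0],[0.2,0.0015,0,0.0138,0,0,0]]},
)

```text
time_s: 13.3
position: [0.5603, -0.0017, 0.1055]
eef_rot: [0.758, -0.652, -0.001, 0.001]
force: [-5.3, -1.6, 2.7]
grip_width: 0.345
gripper_force: 58.2
```

```bash
python3 -c "
from h import *
o=manip.observe();print(o['position'],o['force'])
k=needle();print('needle',np.radians(k[0]-NZ)); p,_=ball(names=('scene','wrist'),guess=o['position']+[0,0,.015]); print(p)"
```

```text
[ 0.5602937  -0.0016766   0.10545498] [-5.33101235 -1.62941178  2.65426779]
needle 2.0420352248333655
scene 239.5 197.2 4.5
wrist 314.5 335.4 42.6
[0.54649316 0.02269493 0.17606309]
```

Scaled: 0.002 m is 0.0025, 0.001 m is 0.0013.

nudge_tcp(
  offsets={"ticks":[[0.2,0,0.0013,0.0013,0,0,0],[0.2,0,0.0025,0.0013,0,0,0],[0.2,0,0.0025,0.0013,0,0,0]]},
)

```text
time_s: 13.75
position: [0.5596, -0.0016, 0.105]
eef_rot: [0.759, -0.652, 0.0, -0.0]
force: [-1.6, 1.4, 2.1]
grip_width: 0.348
gripper_force: 58.3
```

```bash
python3 -c "
from h import *
o=manip.observe();print(o['position'],o['force'])
k=needle();print('needle',np.radians(k[0]-NZ))"
```

```text
[ 0.55964492 -0.00158925  0.10498971] [-1.58432255  1.43461604  2.08108433]
needle 2.0420352248333655
```

Scaled: 0.002 m is 0.0025, 0.001 m is 0.0013.

nudge_tcp(
  offsets={"ticks":[[0.2,0,0.0013,0,0,0,0],[0.2,0,0.0025,0,0,0,0],[0.2,0,0.0025,0,0,0,0]]},
)

```text
time_s: 14.1
position: [0.5591, -0.0017, 0.1053]
eef_rot: [0.759, -0.652, 0.001, -0.001]
force: [6.0, 3.1, -1.6]
grip_width: 0.346
gripper_force: 58.1
```

```bash
python3 -c "
from h import *
o=manip.observe();print(o['position'],o['force'])
k=needle();print('needle',np.radians(k[0]-NZ))"
```

```text
[ 0.55912333 -0.00166041  0.10531675] [ 5.99964218  3.07664633 -1.59754185]
needle 2.0420352248333655
```

The force has reversed while the needle hasn't moved, so the wheel is locked. I'll release and retreat straight up, pausing first so I can watch the needle.

Scaled: -0.002 m is -0.0025.

nudge_tcp(
  offsets={"ticks":[[0.45,0,-0.0025,0,0,0,0],[0.55,0,-0.0025,0,0,0,0],[0.6,0,-0.0025,0,0,0,0],[0.6,0,-0.0025,0,0,0,0]]},
)

```text
time_s: 14.55
position: [0.5591, -0.0018, 0.1047]
eef_rot: [0.759, -0.652, -0.0, 0.0]
force: [-0.4, 0.2, 0.1]
grip_width: 0.602
gripper_force: 0.0
```

nudge_tcp(
  offsets={"ticks":[[0.6,0,0,-0.025,0,0,0],[0.6,0,0,-0.0625,0,0,0],[0.6,0,0,-0.125,0,0,0],[0.6,0,0,-0.175,0,0,0],[0.6,-0.0625,0,-0.175,0,0,0],[0.6,-0.125,0,-0.175,0,0,0],[0.6,-0.125,0,-0.175,0,0,0],[0.6,-0.125,0,-0.175,0,0,0]]},
)

```text
time_s: 15.35
position: [0.5439, 0.0981, 0.2449]
eef_rot: [0.759, -0.651, 0.0, 0.0]
force: [0.2, -0.6, -0.2]
grip_width: 0.599
gripper_force: 0.0
```

```bash
python3 -c "
from h import *
o=manip.observe();print(o['position'],o['force'])
k=needle();print('needle',np.radians(k[0]-NZ))
a=cam('wrist');s=cam('scene')['img'];t=cam('top')['img']; P=pts(a);l,r=red(a)
for i,st,ce in r: print(st,ce,np.median(P[(l==i)&(a['depth']>0)],axis=0),onz(a,*ce,.126))
cv2.imwrite('pics/m8.png',np.vstack([np.hstack([cv2.resize(a['img'],(400,300)),cv2.resize(t[165:295,215:405],(400,274))[:300].copy() if 0 else cv2.copyMakeBorder(cv2.resize(t[165:295,215:405],(400,274)),0,26,0,0,0)]),np.hstack([cv2.resize(s[170:290,220:420],(480,288)),np.zeros((288,320,3),np.uint8)])]))"
```

```text
[0.543938   0.09810665 0.2448971 ] [ 0.21232388 -0.61710373 -0.15490095]
needle 2.0420352248333655
[ 98   8  26  24 367] [110.31880109  19.83651226] [ 0.75754588 -0.05705199  0.03587809] [ 0.70516952 -0.03464805  0.126     ]
[ 291   80   44   45 1634] [312.59179927 102.35924113] [ 0.55980861 -0.00114098  0.14573445] [ 0.56019918 -0.00371943  0.126     ]
[105 289  45  38 911] [129.79692645 305.29198683] [0.69958035 0.1895918  0.10842551] [0.69106035 0.18012971 0.126     ]
```

View pics/m8.png

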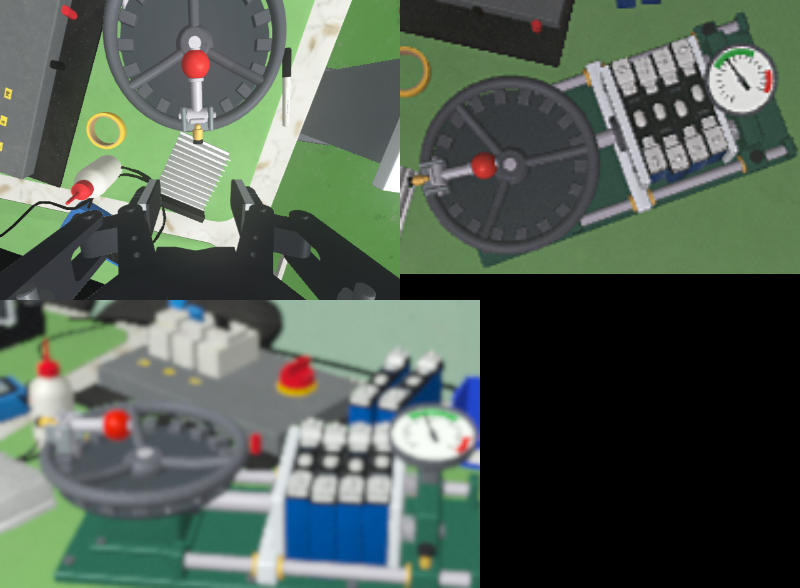

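The mosaic shows the handle folded flat towards the hub and the needle in mid-green. The cells are square and the bystanders haven't moved. One last check on the ball height against the starting view.

```bash
python3 -c "
from h import *
for n,g in(('top',[.56,-.003,.126]),('scene',[.56,-.003,.126])):
    a=cam(n);P=pts(a);l,r=red(a);q=proj(a,g)
    i,s,ce=min(r,key=lambda x:np.hypot(*(x[2]-q)));print(n,s,ce,q,np.median(P[(l==i)&(a['depth']>0)],axis=0),onz(a,*ce,.126))
print(needle()[0]-NZ)"
```

```text
top [249 237  12  13 114] [254.43859649 243.21929825] [255.33922951 243.75962368] [ 0.55855312 -0.00228549  0.14414285] [ 0.56141447 -0.00072548  0.126     ]
scene [264 216  10  12 102] [268.00980392 221.6372549 ] [269.4097427 223.7054814] [ 0.54783674 -0.00810004  0.13817376] [0.56809874 0.0064539  0.126     ]
117
```

The ball sits about 4–5 mm higher than it did folded at the start, so the fold angle is about 0.1 rad. I'll press it down with shut fingers to seat it fully.

Scaled: 0.1023 m is 0.1279, -0.0007 m is -0.0009.

nudge_tcp(
  offsets={"ticks":[[0,0.0625,0,0,0,0,0],[0,0.125,-0.0009,0,0,0,0],[0,0.1279,-0.0009,0.0375,0,0,0],[0,0.1279,-0.0009,0.0875,0,0,0],[0,0.1279,-0.0009,0.1125,0,0,0],[0,0.1279,-0.0009,0.1175,0,0,0],[0,0.1279,-0.0009,0.1175,0,0,0]]},
  squeeze=20,
)

```text
time_s: 16.4
position: [0.5603, -0.0042, 0.1508]
eef_rot: [0.758, -0.652, -0.0, 0.0]
force: [0.2, 0.0, 0.6]
grip_width: 0.001
gripper_force: 0.0
```

nudge_tcp(
  offsets={"ticks":[[0,0,0,0.0025,0,0,0],[0,0,0,0.005,0,0,0],[0,0,0,0.0075,0,0,0],[0,0,0,0.0075,0,0,0]]},
)

```text
time_s: 16.8
position: [0.5607, -0.0039, 0.1452]
eef_rot: [0.759, -0.652, 0.0, -0.0]
force: [0.4, 0.1, 0.4]
grip_width: -0.002
gripper_force: 0.3
```

Scaled: 0.003 m is 0.0038, 0.002 m is 0.0025.

nudge_tcp(
  offsets={"ticks":[[0,0,0,0.0013,0,0,0],[0,0,0,0.0025,0,0,0],[0,0,0,0.0038,0,0,0],[0,0,0,0.0038,0,0,0]]},
)

```text
time_s: 17.2
position: [0.5604, -0.0039, 0.1418]
eef_rot: [0.759, -0.652, 0.0, -0.0]
force: [0.7, -0.7, 0.4]
grip_width: -0.004
gripper_force: 0.5
```

nudge_tcp(
  offsets={"ticks":[[0,0,0,0.0013,0,0,0],[0,0,0,0.0025,0,0,0],[0,0,0,0.0025,0,0,0]]},
)

```text
time_s: 17.5
position: [0.5613, -0.0039, 0.1408]
eef_rot: [0.759, -0.652, 0.001, -0.001]
force: [-0.4, -0.7, 9.8]
grip_width: 0.002
gripper_force: 4.5
```

Contact came at 0.141 m, which is the ball-top height of a fully folded handle (0.142 m), so it is seated. I'll retreat and hand in.

Scaled: -0.11 m is -0.1375, -0.1 m is -0.125.

nudge_tcp(
  offsets={"ticks":[[0,0,0,-0.0375,0,0,0],[0,0,0,-0.1,0,0,0],[0,0,0,-0.1375,0,0,0],[0,-0.0625,0,-0.1375,0,0,0],[0,-0.125,0,-0.1375,0,0,0],[0,-0.125,0,-0.1375,0,0,0],[0,-0.125,0,-0.1375,0,0,0]]},
)

```text
time_s: 18.2
position: [0.5449, 0.0961, 0.2498]
eef_rot: [0.759, -0.651, -0.0, 0.0]
force: [0.3, -0.4, 0.2]
grip_width: -0.003
gripper_force: 0.0
```

```bash
python3 -c "
from h import *
n=np.radians(needle()[0]-NZ);print(n)
if 1.7<n<3.0: print(manip.finish_job())"
```

```text
2.0420352248333655
the job is handed in; nothing more can be done
None
```

The job is handed in at 18.2 s: the handle is folded home in the 280° notch, the wheel is locked with the needle at about 2.04 rad (green), and the cells stand square with the bystanders unmoved; the ball slipped from the grip once while swinging out, and I regripped it before cranking.

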